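# Close down the sauce station: tug the caps, tighten the loose, shelve the jars

### The arm

A 7-joint arm with a two-finger parallel gripper is mounted at the origin on the work surface. World frame = base frame: x ahead of the robot, y to its left, z up, the work surface at z = 0. Lengths are in m, angles in rad, forces in N, time in s.
With the tool pointing down it reaches from about 0.425 to 0.825 m from the base axis. Payload 3.6 kg.
Tool frame: the origin (TCP) lies midway between the tips of the shut fingers; the grasp point (between the pads) lies 19 mm behind it (grip_point_offset is the distance from the TCP to the grasp point, in m); z points along the fingers, y is the line along which they close (so a half turn about z gives the same grasp; the last joint's range is limited). The gripper opens to 93 mm and grips with 3 to 60 N. Pads are 15 mm wide; open, the fingers measure 128 mm over their backs; the gripper's body (75 mm by 188 mm) begins 65 mm behind the grasp point.
Start: joints at [1.196, 0.615, -0.013, 1.423, 0.008, 1.103, -0.04], TCP at [0.222, -0.611, 0.219] pointing down, gripper open.
Joint ranges: [-3.12, 3.12], [-0.3, 2.06], [-1.34, 1.32], [0.26, 2.42], [-1.36, 4.5], [0.01, 1.98], [-2.84, 2.84]. Speed limits (rad/s): [2.79, 2.79, 3.14, 3.14, 3.14, 3.14, 3.14].

### API

Orientations are given as [roll, pitch, yaw] about the fixed x, y, z axes, in that order (R = Rz(yaw) Ry(pitch) Rx(roll)).
In Python, from bench import * gives the robot as it stands. The module is installed in compiled form; this text tells all that it offers.
- The arm moves only by the tool apply_moves, never from a script. Its argument "targets" is a list of rows, each a list of 5 numbers: the closure, from 0 (fully open) to 1 (shut), then the shift along the tool's x, y, z scaled (see below), then the turn about the tool's z scaled (see below). A call has 1 to 12 rows; each row shifts and turns the commanded pose from where the row before left it, along the tool's axes as they then stand; what a row does not reach is not made up. The controller multiplies each number of a shift by 30 cm and each number of a turn by 0.5 rad. A row lasts 1/10 s, in which the tool goes at most 50 mm and 8.59 degrees, less where a joint would pass 70% of its speed; a pose out of reach is approached as far as the arm can. A call with a number of a shift or a turn outside -1 to 1 is refused whole. A call with a gripper value outside its range is refused whole. The fingers move at their own pace and stop on an object; "newtons" is the grip in N (left out, the last holds). Time passes only in rows, so rows that do not move let the fingers close. It gives the time, the measured TCP pose, the force, the opening and the grip force at its end, in the units of the state.
- get_obs(): the state, without advancing time (a new reading comes with each control period).
- snapshot(name): name is "scene" or "top"; returns a dict with "pixels" (400x640x3 uint8, red, green, blue), "depth" (400x640 float32, m along the optical axis (not along the pixel's ray), 0 where there is no reading), "K" (3x3 intrinsics, pixels), "rvec" (rotation vector, rad) and "tvec" (3), from world to camera coordinates, as OpenCV has them. Camera axes: x right, y down, z forward; pixel columns grow to the right and rows downward; lengths in m; the calibration is good to about 2 mm. A picture is of the moment at which its call begins.
- sign_off(): hands the job in; it is judged then, once.
The state is a dict: "time_s": time; "qpos": joint angles; "joint_velocities": joint speeds; "joint_efforts": joint torques, N m; "position": TCP position; "tcp_rot": TCP orientation; "force": force on the tool from outside, world axes, zero at the start; "wrist_torque": the same for the moment, N m; "width": finger opening in m; "gripper_force": force on a finger pad.
Only numpy, scipy, OpenCV 4.12 (cv2) and the standard library are available. Lean on these libraries where they do the work, as an engineer would, in place of code of your own. Each camera call takes 0.05 s, during which the arm holds its last target. There are 200 camera calls.

### The job

Service is over: clear the three sauce jars from the angled rack onto the low steel shelf. Some caps were left loose, though all look closed, so tug each: a jar whose cap is tight goes on the shelf's bare steel beside the red tray; if the cap gives, screw it fully tight while the jar is still in the rack, then stand that jar in the red use-first tray. Set the jars down gently and upright, never with a loose cap, and leave the cups and the other things where they are.

Things in the scene. Friction and masses are not known exactly. Their poses are not given: they have to be found in the camera images.
- cap_1 (a point): Fixed to the rack: the centre of the cap of the jar that starts in the sleeve at the rack's y = 86 mm, 110 mm up the jar's axis. Axes as the rack's. Jars: square, 58 x 58 mm, 82 high, neck 41 across; white round cap 48 across, from 98 to 122 mm above the jar's underside, same axis; 0.3 to 0.5 kg in all. One red, one yellow, one brown, in any order.
- cap_2 (a point): Fixed to the rack: the centre of the cap of the jar that starts in the sleeve at the rack's y = 0 mm, 110 mm up the jar's axis. Axes as the rack's. Caps alike: they tighten clockwise seen from above, drag 0.1 N m, stop hard when tight: 0.3 N m is ample; 25 to 40 N holds the cap. Tight means within 0.25 rad of the stop. Each starts tight or 0.6 to 1.3 rad loose.
- cap_3 (a point): Fixed to the rack: the centre of the cap of the jar that starts in the sleeve at the rack's y = -86 mm, 110 mm up the jar's axis. Axes as the rack's. Tugged up the axis, a tight cap brings the jar's weight at once; a loose one gives about 3 mm (less in the last 0.7 rad) with next to no force, then catches; let go, it sinks. Turn it while it sits down. Not to be seen.
- rack: Angled steel rack, fixed, 100 mm deep (x), 258 wide (y); its front (-x) faces away from the robot, within 15 degrees. Three sleeves 61.5 mm square inside, 45 deep, walls 2.5, keep the square jars from turning more than 0.1 rad. Sleeve floor centres at x = 0, y = -86, 0, 86, z = 36 mm; sleeves and jars lean 0.5 rad to -x: axis (-sin 0.5, 0, cos 0.5). Origin: centre of underside, z up.
- shelf: Low steel bench shelf, fixed: deck 180 mm deep (x), 300 wide (y), top 90 mm above the bench, 20 mm lip on its back (+x) edge. Origin: on the bench under the deck's centre, z up. Two cups stand at the back (x over 0.015 m); the red tray takes the front from y = -148 to +20 mm; the front beyond it (y 20 to 150 mm) is bare deck. Rack and shelf stand side by side, either on the left.
- red_tray: Shallow red use-first tray, fixed on the deck: 92 mm deep (x) by 168 wide (y) outside, walls 2.5, rim 12 mm high; room for two jars side by side along y. Origin: centre of its underside, on the deck; z up, axes as the shelf's. Its floor is 2.5 mm thick.
- cup_1: Brown plastic cup, 58 mm across, 62 mm high, loose at the back of the shelf. Origin: centre of the underside.
- cup_2: A second brown cup like cup_1, also at the back of the shelf.
- pump_bottle: White pump dispenser, 76 mm across, 198 mm high, loose on the bench behind. Origin: centre of the underside.
- squeeze_bottle: Cream squeeze bottle with a red nozzle, 58 mm across, 170 mm high, loose on the bench behind. Origin: centre of the underside.
- shaker: Amber pepper shaker with a steel top, 42 mm across, 82 mm high, loose on the bench behind. Origin: centre of the underside.
- dish: White saucer, 96 mm across, 22 mm high, loose on the bench in front. Origin: centre of the underside.
- tongs: Steel tongs, 220 mm long, 12 mm high, lying on the bench in front. Origin: middle of the underside.

How it is judged:
By the outcome, as a careful person would: the job done as asked, in the order asked, and still so for the second after the job is handed in, with the robot touching nothing.
It also fails if it takes over 72 s, if anything falls off the work surface, if the arm or the gripper's body presses on something with over 40 N, if the wrist force passes 120 N, or if a joint passes its speed limit or range.

## Working session

There is one attempt and no reset: what is moved stays moved. The work goes in short steps, Python scripts to look and compute and a tool call to move; the robot and the scene stay as the last step left them, time stands still between calls to the robot, and variables do not carry over. Pictures are saved under pics/ and viewed, at most 10 in all, crops included, and the job is handed in when it is done.

Besides the shell and the picture viewer there is one more tool, called as name([rows], argument=value, ...), one row to a line, values as JSON. apply_moves: Moves the arm, as the interface text tells. Shifts and turns lie within -1 to 1; 1 stands for 30 cm of shift or 0.5 rad of turn. Its arguments: {"type":"object","properties":{"targets":{"type":"array","items":{"type":"array","items":{"type":"number"}}},"newtons":{"type":"number"}},"required":["targets"]}

```bash
mkdir -p pics; python3 - <<'E'
from bench import *
import cv2,numpy as np
for n in("scene","top"):
    s=snapshot(n); cv2.imwrite(f"pics/{n}0.png",s["pixels"][:,:,::-1]); np.savez(f"{n}0.npz",**s)
    R=cv2.Rodrigues(s["rvec"])[0]; print(n,s["K"].tolist(),(-R.T@np.ravel(s["tvec"])).round(3),R.round(2).tolist(),(s["depth"]>0).mean())
o=get_obs();print(o)
E
```

```text
scene [[368.8283115180742, 0.0, 319.48974524495077], [0.0, 368.8283115180742, 199.89009360642467], [0.0, 0.0, 1.0]] [0.848 0.474 0.592] [[-0.86, 0.52, -0.01], [0.35, 0.57, -0.75], [-0.38, -0.64, -0.66]] 0.9961171875
top [[471.41744622144756, 0.0, 317.1781876533378], [0.0, 471.41744622144756, 206.41906663024395], [0.0, 0.0, 1.0]] [0.398 0.003 1.003] [[0.03, -1.0, -0.0], [-0.98, -0.03, -0.21], [0.21, 0.01, -0.98]] 0.99601953125
{'time_s': 0.1, 'qpos': array([ 1.19647897,  0.61581617, -0.01260306,  1.42470826,  0.00808665,
        1.10340476, -0.04037377]), 'joint_velocities': array([ 0.00012161, -0.00141466,  0.00022481, -0.00318322, -0.0007468 ,
        0.00060207, -0.00070513]), 'joint_efforts': array([ 1.72683369e-03, -4.60038114e+01,  2.10223007e-01, -1.66243279e+01,
       -6.11800910e-02,  1.69594435e-02,  1.17116469e-04]), 'position': array([ 0.22131883, -0.61041474,  0.21761123]), 'tcp_rot': array([-3.13930609e+00,  2.35672110e-05,  3.47891859e-01]), 'force': array([ 0.03608651, -0.22468087, -0.67816894]), 'wrist_torque': array([-0.01091578,  0.03235321,  0.00740887]), 'gripper_force': 0.0, 'width': 0.09266462126086428}
```

View pics/scene0.png

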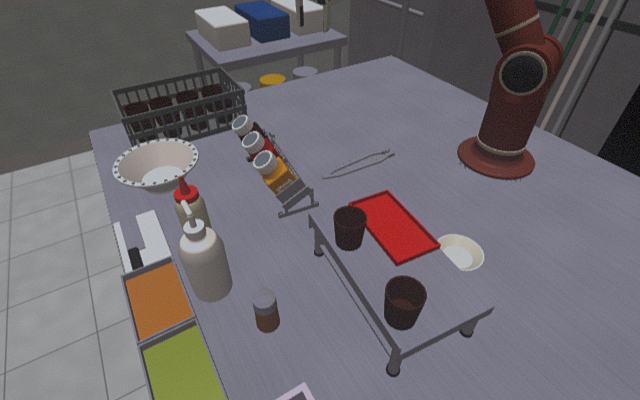

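View pics/top0.png

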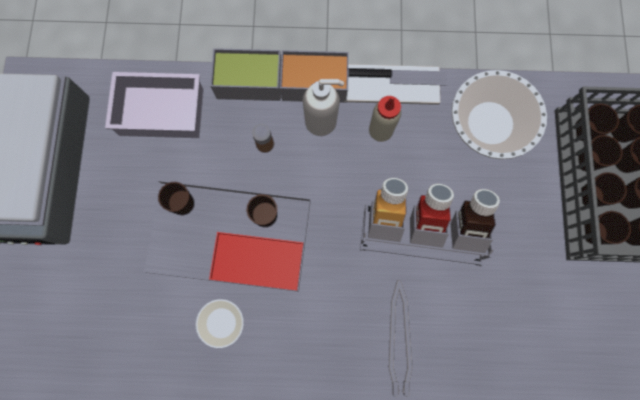

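The scene view shows the robot base at the upper right. The rack of jars is near (265,160), with yellow nearest, then red, then brown. The shelf has the red tray at (395,225) and cups at (349,228) and (404,302).

The top view shows caps at (395,190), (440,195) and (485,201), leaning away from the robot. The tray is at (257,262), the cups at (176,198) and (262,210), and bare deck at (180,255).

```bash
cat > h.py <<'E'
import numpy as np,cv2
def cam(s):
    R=cv2.Rodrigues(s["rvec"])[0];t=np.ravel(s["tvec"]);return R,t,s["K"]
def pts(s,mask):
    R,t,K=cam(s);v,u=np.nonzero(mask&(s["depth"]>0));d=s["depth"][v,u]
    p=np.c_[(u-K[0,2])/K[0,0]*d,(v-K[1,2])/K[1,1]*d,d];return (p-t)@R
def ray(s,uv,z):
    R,t,K=cam(s);uv=np.atleast_2d(uv);d=np.c_[(uv[:,0]-K[0,2])/K[0,0],(uv[:,1]-K[1,2])/K[1,1],np.ones(len(uv))]@R
    c=-R.T@t;return c+d*((z-c[2])/d[:,2])[:,None]
E
python3 - <<'E'
from h import *
np.set_printoptions(precision=4,suppress=True)
T=dict(np.load("top0.npz"));S=dict(np.load("scene0.npz"))
for n,s,seeds in(("top",T,[(395,190),(440,195),(485,201)]),("scene",S,[(265,162),(254,144),(242,125)])):
    hsv=cv2.cvtColor(s["pixels"],cv2.COLOR_RGB2HSV);m=((hsv[...,1]<60)&(hsv[...,2]>110)).astype(np.uint8)
    for u,v in seeds:
        b=np.zeros_like(m);b[v-16:v+17,u-18:u+19]=1
        w=(m&b)>0;p=pts(s,w);p=p[(p[:,2]>.08)]
        # top face: RANSAC-free plane: points near expected normal
        best=None
        rng=np.random.default_rng(0)
        for _ in range(300):
            a=p[rng.choice(len(p),3,False)];nn=np.cross(a[1]-a[0],a[2]-a[0]);l=np.linalg.norm(nn)
            if l<1e-5:continue
            nn/=l;nn*=np.sign(nn[2]);
            if abs(nn[2]-.878)>.08: continue
            i=abs((p-a[0])@nn)<.0025
            if best is None or i.sum()>best.sum():best=i
        q=p[best];c=q.mean(0);nn=np.linalg.svd(q-c)[2][2];nn*=np.sign(nn[2])
        print(n,len(p),best.sum(),"c",c,"n",nn,"ext",np.ptp(q,axis=0))
    r=((hsv[...,1]>150)&(hsv[...,2]>120)&((hsv[...,0]<6)|(hsv[...,0]>174))).astype(np.uint8)
    cs=max(cv2.findContours(r,cv2.RETR_EXTERNAL,cv2.CHAIN_APPROX_NONE)[0],key=cv2.contourArea)[:,0]
    for z in(.102,.0925):
        P=ray(s,cs.astype(float),z);c,wh,ang=cv2.minAreaRect((P[:,:2]*1000).astype(np.float32));print(n,"tray",z,np.array(c),wh,ang)
    mm=np.zeros_like(r);cv2.fillPoly(mm,[cs.astype(np.int32)],1);p=pts(s,cv2.erode(mm,np.ones((9,9)))>0);print("tray floor z",np.median(p[:,2]))
# cups: dark brown, top of cup
s=T;hsv=cv2.cvtColor(s["pixels"],cv2.COLOR_RGB2HSV);m=((hsv[...,2]<70)).astype(np.uint8)
for u,v in[(176,198),(262,210)]:
    b=np.zeros_like(m);b[v-20:v+21,u-22:u+23]=1;p=pts(s,(m&b)>0);p=p[p[:,2]>.142];print("cup",p.mean(0),p.max(0))
E
```

```text
top 563 355 c [ 0.6229 -0.137   0.1432] n [ 0.4945 -0.0395  0.8683] ext [0.0418 0.0461 0.0266]
top 571 354 c [ 0.6137 -0.2224  0.1434] n [ 0.4798 -0.0423  0.8764] ext [0.0407 0.0464 0.0247]
top 577 367 c [ 0.6058 -0.3079  0.1434] n [ 0.49   -0.0472  0.8705] ext [0.0424 0.0475 0.0266]
top tray 0.102 [480.9818 122.2227] (162.3589630126953, 87.95085906982422) 84.79182434082031
top tray 0.0925 [481.8572 123.4833] (164.0713348388672, 88.87846374511719) 84.79187774658203
tray floor z 0.09215390316811824
scene 329 250 c [ 0.624  -0.1353  0.144 ] n [ 0.4874 -0.023   0.8729] ext [0.0409 0.0932 0.0246]
scene 426 344 c [ 0.6163 -0.1884  0.1454] n [ 0.4823 -0.0536  0.8743] ext [0.0432 0.179  0.0244]
scene 360 288 c [ 0.6079 -0.2677  0.1457] n [ 0.4798 -0.0464  0.8762] ext [0.044  0.1297 0.0243]
scene tray 0.102 [481.1148 126.8194] (158.57960510253906, 91.95382690429688) 84.66309356689453
scene tray 0.0925 [474.0111 120.089 ] (161.65423583984375, 93.73665618896484) 84.66316223144531
tray floor z 0.09400609868315989
cup [0.5911 0.2775 0.1489] [0.6169 0.3026 0.1553]
cup [0.5766 0.1164 0.1482] [0.598  0.1362 0.1551]
```

apply_moves([
  [0.28,0,0,0,0.296],
  [0.28,0,0,0,0.296],
  [0.28,0,0,0,0.296],
  [0.28,0.105,-0.102,0,0],
  [0.28,0.105,-0.102,0,0],
  [0.28,0.105,-0.102,0,0],
  [0.28,0.105,-0.102,0,0],
  [0.28,0.105,-0.102,0,0],
  [0.28,0.105,-0.102,0,0],
  [0.28,0.105,-0.102,0,0],
  [0.28,0.105,-0.102,0,0],
  [0.28,0.105,-0.102,0,0],
], newtons=30)

```text
time_s: 1.3
position: [0.5311, -0.3626, 0.2182]
tcp_rot: [-3.141, 0.001, -0.096]
force: [0.2, -0.6, 0.1]
width: 0.0668
gripper_force: 0.0
```

```bash
cat > g.py <<'E'
import sys,numpy as np
from bench import *
np.set_printoptions(precision=4,suppress=True)
P=dict(b=(.6001,-.3074,.1136,-.0956),r=(.608,-.2219,.1136,-.0956),y=(.6172,-.1365,.1136,-.0956),
 A=(.498,.305,.181,-.0909),B=(.492,.241,.181,-.0909),t1=(.485,.163,.1835,-.0909),t2=(.478,.084,.1835,-.0909))
def go(n,dz=0,dyaw=0):
    o=get_obs();p=o["position"];y=o["tcp_rot"][2];x=P[n];d=np.array(x[:3])-p;d[2]+=dz
    Y=x[3]+dyaw
    for lab,yy in(("now",y),("tgt",Y)):
        c,s=np.cos(yy),np.sin(yy);print(lab,"xyz units",np.array([c*d[0]+s*d[1],s*d[0]-c*d[1],-d[2]])/.3)
    print("turn units",-(Y-y)/.5,"p",p,"rot",o["tcp_rot"],"q7",o["qpos"][6],"F",o["force"],"M",o["wrist_torque"],"t",o["time_s"],"w",o["width"],o["gripper_force"])
if len(sys.argv)>1: go(sys.argv[1],*map(float,sys.argv[2:]))
E
python3 g.py b 0.08
```

```text
now xyz units [ 0.2112 -0.2053  0.0819]
tgt xyz units [ 0.2113 -0.2052  0.0819]
turn units -0.0010661366631173064 p [ 0.5311 -0.3626  0.2182] rot [-3.1411  0.001  -0.0961] q7 -1.0511435941579836 F [ 0.2106 -0.6034  0.1283] M [ 0.0705 -0.06   -0.029 ] t 1.3 w 0.0667611843514488 0.0
```

apply_moves([
  [0.28,0.1055,-0.1025,0.04,0],
  [0.28,0.1055,-0.1025,0.04,0],
  [0.28,0,0,0.1,0],
  [0.28,0,0,0,0],
  [0.28,0,0,0,0],
])

```text
time_s: 1.8
position: [0.5977, -0.3101, 0.1641]
tcp_rot: [3.141, 0.003, -0.098]
force: [-0.3, -0.1, -0.4]
width: 0.0666
gripper_force: 0.0
```

```bash
python3 g.py b
```

```text
now xyz units [ 0.007  -0.0098  0.1683]
tgt xyz units [ 0.007  -0.0098  0.1683]
turn units -0.004490077748619897 p [ 0.5977 -0.3101  0.1641] rot [ 3.141   0.0028 -0.0978] q7 -1.169739218624522 F [-0.3224 -0.1171 -0.375 ] M [0.0125 0.0424 0.0191] t 1.8 w 0.06663655693280184 0.0
```

apply_moves([
  [0.28,0.007,-0.0098,0.08,0],
  [0.28,0,0,0.0883,0],
  [0.28,0,0,0,0],
  [1,0,0,0,0],
  [1,0,0,0,0],
  [1,0,0,0,0],
  [1,0,0,0,0],
], newtons=30)

```text
time_s: 2.5
position: [0.6024, -0.3074, 0.1163]
tcp_rot: [3.14, -0.003, -0.097]
force: [-1.5, -0.6, 4.5]
width: 0.0477
gripper_force: 30.0
```

```bash
python3 g.py b
```

```text
now xyz units [-0.0076  0.0008  0.0089]
tgt xyz units [-0.0076  0.0008  0.0089]
turn units -0.001897748143478567 p [ 0.6024 -0.3074  0.1163] rot [ 3.1398 -0.0034 -0.0965] q7 -1.1710598788413284 F [-1.4819 -0.5972  4.5398] M [-0.0521  0.1024 -0.0024] t 2.5 w 0.04766529647180627 30.00078856945038
```

apply_moves([
  [1,0.0016,0,-0.003,0],
  [1,0,0,0,0],
  [1,0,0,0,0],
])

```text
time_s: 2.8
position: [0.6024, -0.3073, 0.1162]
tcp_rot: [3.14, -0.002, -0.097]
force: [-1.3, -1.6, 5.5]
width: 0.0472
gripper_force: 30.0
```

apply_moves([
  [1,0.0016,0,-0.003,0],
  [1,0,0,0,0],
  [1,0,0,0,0],
])

```text
time_s: 3.1
position: [0.6024, -0.3072, 0.1163]
tcp_rot: [3.14, -0.0, -0.097]
force: [-0.2, -2.2, 3.2]
width: 0.0471
gripper_force: 30.0
```

apply_moves([
  [1,0.0016,0,-0.003,0],
  [1,0,0,0,0],
  [1,0,0,0,0],
])

```text
time_s: 3.4
position: [0.6025, -0.3068, 0.1164]
tcp_rot: [3.141, 0.001, -0.096]
force: [-0.1, -2.3, 1.0]
width: 0.0475
gripper_force: 30.0
```

apply_moves([
  [1,0.0032,0,-0.006,0],
  [1,0,0,0,0],
  [1,0,0,0,0],
])

```text
time_s: 3.7
position: [0.6035, -0.3066, 0.1184]
tcp_rot: [3.142, 0.001, -0.096]
force: [-0.1, -2.9, 1.1]
width: 0.0474
gripper_force: 30.0
```

apply_moves([
  [1,0.0032,0,-0.006,0],
  [1,0,0,0,0],
  [1,0,0,0,0],
])

```text
time_s: 4.0
position: [0.6043, -0.3056, 0.1197]
tcp_rot: [-3.14, 0.002, -0.096]
force: [-1.3, -2.2, -3.1]
width: 0.0475
gripper_force: 30.0
```

apply_moves([
  [1,0.0032,0,-0.006,0],
  [1,0,0,0,0],
  [1,0,0,0,0],
])

```text
time_s: 4.3
position: [0.6054, -0.3059, 0.1217]
tcp_rot: [-3.14, 0.001, -0.096]
force: [-0.9, -0.6, -4.6]
width: 0.0472
gripper_force: 30.0
```

apply_moves([
  [1,0.0032,0,-0.006,0],
  [1,0,0,0,0],
  [1,0,0,0,0],
])

```text
time_s: 4.6
position: [0.6069, -0.3062, 0.1242]
tcp_rot: [-3.141, -0.0, -0.096]
force: [-2.0, 0.0, -4.2]
width: 0.0473
gripper_force: 30.0
```

apply_moves([
  [1,-0.0072,0,0.0125,0],
  [1,-0.0072,0,0.0125,0],
  [1,0,0,0,0],
  [1,0,0,0,0],
])

```text
time_s: 5.0
position: [0.603, -0.3062, 0.1172]
tcp_rot: [-3.141, -0.001, -0.096]
force: [-1.1, -0.1, -0.2]
width: 0.0476
gripper_force: 30.0
```

apply_moves([
  [1,0,0,0,0.15],
  [1,0,0,0,0.15],
  [1,0,0,0,0.15],
  [1,0,0,0,0.15],
  [1,0,0,0,0],
])

```text
time_s: 5.5
position: [0.6016, -0.3143, 0.1184]
tcp_rot: [3.129, -0.006, -0.397]
force: [-2.0, -6.4, -0.2]
width: 0.0476
gripper_force: 30.0
```

```bash
python3 g.py b
```

```text
now xyz units [-0.0134 -0.0193  0.0161]
tgt xyz units [-0.0071 -0.0224  0.0161]
turn units -0.6023829111646155 p [ 0.6016 -0.3143  0.1184] rot [ 3.129  -0.0065 -0.3968] q7 -1.4135171353662068 F [-1.9602 -6.4283 -0.1515] M [-2.3026  0.6887  0.5013] t 5.5 w 0.047604272802500534 30.001454651355743
```

apply_moves([
  [0.3,0,0,0,0],
  [0.3,0,0,0,0],
  [0.3,0,0,0,0],
  [0.3,0,0,-0.1,0],
  [0.3,0,0,-0.1,0],
  [0.3,0,0,0,-0.28],
  [0.3,0,0,0,-0.28],
  [0.3,0,0,0,-0.28],
  [0.3,0,0,0,-0.28],
  [0.3,0,0,0,-0.28],
  [0.3,0,0,0,-0.28],
  [0.3,0,0,0,-0.28],
])

```text
time_s: 6.7
position: [0.6028, -0.3054, 0.1766]
tcp_rot: [-3.141, -0.001, 0.591]
force: [0.4, -0.5, 0.0]
width: 0.0648
gripper_force: 0.0
```

apply_moves([
  [0.3,0,0,0,-0.28],
  [0.3,0,0,0,-0.28],
  [0.3,0,0,0,-0.28],
  [0.3,0,0,0,-0.28],
  [0.3,0,0,0,-0.28],
  [0.3,0,0,0,-0.28],
  [0.3,0,0,0,-0.28],
  [0.3,0,0,0,-0.28],
  [0.3,0,0,0,0],
])

```text
time_s: 7.6
position: [0.6026, -0.3059, 0.1765]
tcp_rot: [3.141, -0.001, 1.704]
force: [0.4, -0.4, 0.2]
width: 0.065
gripper_force: 0.0
```

```bash
python3 g.py b 0.013 1.871; python3 - <<'E'
from bench import *;import cv2
for n in("scene","top"):
    s=snapshot(n)["pixels"][:,:,::-1]; s=s[80:230,190:340] if n=="scene" else s[150:280,350:510]
    cv2.imwrite(f"pics/{n}1.png",cv2.resize(s,None,fx=3,fy=3))
E
```

```text
now xyz units [-0.0039 -0.0088  0.1663]
tgt xyz units [-0.0033 -0.0091  0.1663]
turn units -0.1426582953727631 p [ 0.6026 -0.3059  0.1765] rot [ 3.1411 -0.0013  1.7041] q7 0.3460787241004915 F [ 0.4099 -0.4251  0.1971] M [-0.0611 -0.0766 -0.0197] t 7.6 w 0.06502663854214726 0.0
```

View pics/scene1.png

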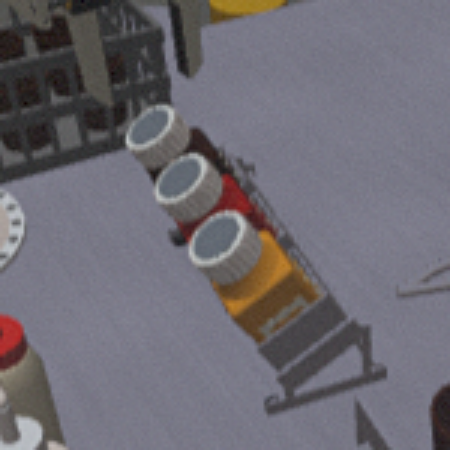

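The crop shows all three jars still seated: caps at (157,137), (190,187) and (225,247). The open gripper is above the brown one.

apply_moves([
  [0.3,-0.004,-0.009,0.08,-0.14],
  [0.3,0,0,0.08,0],
  [0.3,0,0,0.003,0],
  [0.3,0,0,0,0],
  [0.3,0,0,0,0],
])

```text
time_s: 8.2
position: [0.6011, -0.3079, 0.1292]
tcp_rot: [3.139, 0.001, 1.773]
force: [-0.3, -0.6, -0.0]
width: 0.0652
gripper_force: 0.0
```

apply_moves([
  [1,0,0,0,0],
  [1,0,0,0,0],
  [1,0,0,0,0],
  [1,0,0,0,0],
], newtons=30)

```text
time_s: 8.6
position: [0.6006, -0.308, 0.1286]
tcp_rot: [3.14, 0.001, 1.774]
force: [-0.0, 0.1, 3.3]
width: 0.0506
gripper_force: 28.0
```

```bash
python3 g.py b 0.013 1.871
```

```text
now xyz units [ 0.0023 -0.0012  0.0067]
tgt xyz units [ 0.0023 -0.0012  0.0067]
turn units -0.0037372302924665313 p [ 0.6006 -0.308   0.1286] rot [3.1398 0.0008 1.7735] q7 0.3882237524390733 F [-0.0428  0.0792  3.312 ] M [ 0.0027 -0.1539 -0.0312] t 8.6 w 0.05055058474521911 28.020018419210828
```

apply_moves([
  [1,0,0,0,0.2],
  [1,0,0,0,0.2],
  [1,0,0,0,0.2],
])

```text
time_s: 8.9
position: [0.5997, -0.3084, 0.1289]
tcp_rot: [-3.141, 0.001, 1.471]
force: [-0.9, -0.6, 7.0]
width: 0.0507
gripper_force: 30.7
```

```bash
python3 g.py b 0.013 1.571 | tail -1
```

```text
turn units -0.009315019658978407 p [ 0.5997 -0.3084  0.1289] rot [-3.1413  0.0013  1.4707] q7 0.13705415804645268 F [-0.8659 -0.6335  7.0451] M [-0.2754  0.6481  0.1344] t 8.9 w 0.05069572946823957 30.710308679445006
```

apply_moves([
  [1,0,0,0,0.2],
  [1,0,0,0,0.2],
  [1,0,0,0,0.2],
  [1,0,0,0,0],
])

```text
time_s: 9.3
position: [0.5976, -0.3121, 0.1294]
tcp_rot: [-3.141, 0.007, 1.17]
force: [-5.0, -3.4, 6.3]
width: 0.0491
gripper_force: 30.3
```

```bash
python3 g.py b 0.013 1.271|tail -1
```

```text
turn units -0.01123387159974465 p [ 0.5976 -0.3121  0.1294] rot [-3.1409  0.0074  1.1698] q7 -0.1091568475971302 F [-5.0378 -3.4387  6.2657] M [-0.9906  1.0689 -0.0789] t 9.3 w 0.04912624699681126 30.312009378976654
```

apply_moves([
  [0.3,0,0,0,0],
  [0.3,0,0,0,0],
  [0.3,0,0,0,-0.24],
  [0.3,0,0,0,-0.24],
  [0.3,0,0,0,-0.24],
  [0.3,0,0,0,-0.24],
  [0.3,0,0,0,-0.24],
  [1,0,0,0,0],
  [1,0,0,0,0],
  [1,0,0,0,0],
])

```text
time_s: 10.3
position: [0.6012, -0.3079, 0.1279]
tcp_rot: [3.139, 0.001, 1.773]
force: [2.1, -1.0, -1.0]
width: 0.0483
gripper_force: 32.8
```

apply_moves([
  [1,0,0,0,0.2],
  [1,0,0,0,0.2],
  [1,0,0,0,0.2],
])

```text
time_s: 10.6
position: [0.6009, -0.3128, 0.129]
tcp_rot: [3.136, 0.007, 1.467]
force: [2.5, -2.9, 0.8]
width: 0.0441
gripper_force: 33.5
```

```bash
python3 g.py b 0.013 1.571 | tail -1
```

```text
turn units -0.01750397868418485 p [ 0.6009 -0.3128  0.129 ] rot [3.1363 0.0075 1.4666] q7 0.13531445127797592 F [ 2.4923 -2.9278  0.8332] M [-0.9419 -0.9842 -0.0838] t 10.6 w 0.0440533011735394 33.477236599009075
```

apply_moves([
  [1,0,0,0,0.2],
  [1,0,0,0,0.2],
  [1,0,0,0,0.2],
])

```text
time_s: 10.9
position: [0.5962, -0.3178, 0.1291]
tcp_rot: [3.14, 0.016, 1.165]
force: [-6.5, -12.2, 4.9]
width: 0.0396
gripper_force: 29.6
```

```bash
python3 g.py b 0.013 1.271|tail -1
```

```text
turn units -0.020700231575766725 p [ 0.5962 -0.3178  0.1291] rot [3.1402 0.0156 1.165 ] q7 -0.11139096500852848 F [ -6.5099 -12.1755   4.9178] M [-2.4982  1.6397  0.3905] t 10.9 w 0.03962685655091642 29.593732629928695
```

apply_moves([
  [0.25,0,0,0,0],
  [0.25,0,0,0,0],
  [0.25,0,0,-0.03,-0.24],
  [0.25,0,0,0,-0.24],
  [0.25,0,0,0,-0.24],
  [0.25,0,0,0,-0.24],
  [0.25,0,0,0.03,-0.24],
  [0.25,0,0,0.01,0],
  [0.25,0,0,0.006,0],
  [0.25,0,0,0,0],
  [0.25,0,0,0,0],
])

```text
time_s: 12.0
position: [0.6001, -0.3078, 0.1232]
tcp_rot: [3.141, 0.0, 1.773]
force: [0.9, -0.7, 0.0]
width: 0.0696
gripper_force: 0.0
```

```bash
python3 g.py b 0.01 1.871
```

```text
now xyz units [ 0.0015  0.0003 -0.0015]
tgt xyz units [ 0.0015  0.0003 -0.0015]
turn units -0.005373434215685702 p [ 0.6001 -0.3078  0.1232] rot [3.1413 0.0003 1.7727] q7 0.3852293608577927 F [ 0.9363 -0.7083  0.023 ] M [-0.0646 -0.1179  0.0344] t 12.0 w 0.06960483013046069 0.0
```

Free of contact at this height. Grip, check the width, then stroke.

apply_moves([
  [1,0,0,0,0],
  [1,0,0,0,0],
  [1,0,0,0,0],
  [1,0,0,0,0],
], newtons=30)

```text
time_s: 12.4
position: [0.5995, -0.3081, 0.123]
tcp_rot: [-3.141, 0.0, 1.774]
force: [-1.9, -0.4, 2.0]
width: 0.0514
gripper_force: 27.9
```

apply_moves([
  [1,0,0,0,0.2],
  [1,0,0,0,0.2],
])

```text
time_s: 12.6
position: [0.5984, -0.3092, 0.1237]
tcp_rot: [-3.138, 0.003, 1.573]
force: [-4.3, -2.7, 5.2]
width: 0.0516
gripper_force: 30.3
```

```bash
python3 g.py b 0.01 1.671|tail -1
```

```text
turn units -0.004838779410249128 p [ 0.5984 -0.3092  0.1237] rot [-3.1382  0.0028  1.573 ] q7 0.2195826823131805 F [-4.3233 -2.7069  5.2103] M [-0.6668  1.1777  1.1276] t 12.6 w 0.05162648065059843 30.264506024236937
```

apply_moves([
  [1,0,0,0,-0.1],
  [1,0,0,0,0],
  [1,0,0,0,0],
])

```text
time_s: 12.9
position: [0.5988, -0.3092, 0.1234]
tcp_rot: [-3.14, 0.002, 1.623]
force: [-4.3, -2.0, 4.3]
width: 0.0518
gripper_force: 30.1
```

apply_moves([
  [1,0,0.0032,-0.006,0],
  [1,0,0,0,0],
  [1,0,0,0,0],
])

```text
time_s: 13.2
position: [0.5992, -0.3083, 0.1237]
tcp_rot: [-3.138, -0.0, 1.623]
force: [-4.2, -1.2, 0.5]
width: 0.0515
gripper_force: 29.8
```

apply_moves([
  [1,0,0.0032,-0.006,0],
  [1,0,0,0,0],
  [1,0,0,0,0],
])

```text
time_s: 13.5
position: [0.5998, -0.3071, 0.1247]
tcp_rot: [-3.136, -0.002, 1.624]
force: [-5.0, -1.7, -2.8]
width: 0.0517
gripper_force: 29.6
```

apply_moves([
  [1,0,0.0032,-0.006,0],
  [1,0,0,0,0],
  [1,0,0,0,0],
])

```text
time_s: 13.8
position: [0.6007, -0.307, 0.1262]
tcp_rot: [-3.136, -0.002, 1.624]
force: [-4.6, -1.8, -3.1]
width: 0.0512
gripper_force: 29.5
```

```bash
python3 g.py b 0.01 1.671|tail -1
```

```text
turn units 0.09795116733601716 p [ 0.6007 -0.307   0.1262] rot [-3.1361 -0.0024  1.6244] q7 0.2633638735996311 F [-4.6382 -1.7699 -3.1093] M [-0.3219  1.2837  0.2061] t 13.8 w 0.05118420509758139 29.48390808873029
```

apply_moves([
  [1,0,-0.0096,0.016,0],
  [0.25,0,0,0,0],
  [0.25,0,0,0,0],
  [0.25,0,0,-0.1,0],
  [0.28,0,0,-0.08,0.28],
  [0.28,0,0,0,0.28],
  [0.28,0,0,0,0.28],
  [0.28,0,0,0,0.28],
  [0.28,0,0,0,0.28],
  [0.28,0,0,0,0.28],
  [0.28,0,0,0,0.28],
  [0.28,0,0,0,0.28],
])

```text
time_s: 15.0
position: [0.6027, -0.3064, 0.1782]
tcp_rot: [3.14, -0.005, 0.5]
force: [-0.7, 0.4, 0.1]
width: 0.0669
gripper_force: 0.0
```

apply_moves([
  [0.28,0,0,0,0.28],
  [0.28,0,0,0,0.28],
  [0.28,0,0,0,0.28],
  [0.28,0,0,0,0.28],
  [0.28,0,0,0,0.08],
  [0.28,0,0,0,0],
])

```text
time_s: 15.6
position: [0.6025, -0.3064, 0.178]
tcp_rot: [-3.141, -0.004, -0.094]
force: [-0.0, 0.3, 0.5]
width: 0.0671
gripper_force: 0.0
```

```bash
python3 g.py b 0
```

```text
now xyz units [-0.0075  0.0041  0.2146]
tgt xyz units [-0.0075  0.0041  0.2146]
turn units 0.0035969031827482734 p [ 0.6025 -0.3064  0.178 ] rot [-3.1408 -0.0045 -0.0938] q7 -1.1680321922053645 F [-0.0168  0.3126  0.5272] M [ 0.0996 -0.0101 -0.0388] t 15.6 w 0.06705456235200079 0.0
```

apply_moves([
  [0.28,-0.007,0.004,0.12,0],
  [0.28,0,0,0.094,0],
  [0.28,0,0,0,0],
  [0.28,0,0,0,0],
  [1,0,0,0,0],
  [1,0,0,0,0],
  [1,0,0,0,0],
  [1,0.015,0,-0.027,0],
  [1,0.025,0,-0.046,0],
  [1,0.04,0,-0.073,0],
  [1,0.04,0,-0.073,0],
  [1,0,0,0,0],
], newtons=20)

```text
time_s: 16.8
position: [0.6372, -0.3129, 0.1824]
tcp_rot: [3.139, -0.009, -0.095]
force: [0.9, 0.2, -3.8]
width: 0.048
gripper_force: 20.0
```

```bash
python3 g.py t2 0.06; python3 - <<'E'
from bench import *;import cv2
s=snapshot("scene")["pixels"][40:240,150:390,::-1];cv2.imwrite("pics/s2.png",cv2.resize(s,None,fx=3,fy=3))
E
```

```text
now xyz units [-0.6534 -1.2668 -0.2038]
tgt xyz units [-0.6486 -1.2693 -0.2038]
turn units -0.00769080785874629 p [ 0.6372 -0.3129  0.1824] rot [ 3.1393 -0.0086 -0.0947] q7 -1.1843209545722608 F [ 0.8597  0.2435 -3.7591] M [ 0.0013 -0.2542 -0.0004] t 16.8 w 0.04795902998634881 20.00010520219803
```

View pics/s2.png

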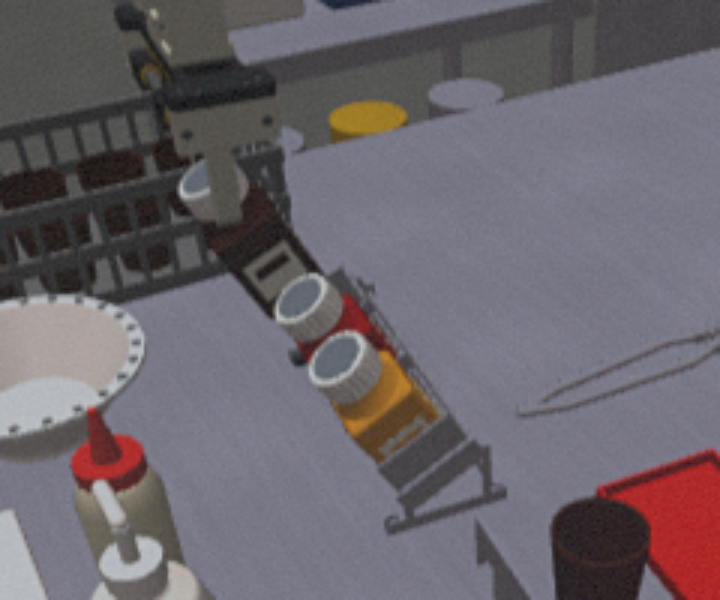

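The crop shows the brown jar out of its sleeve, held by the cap at (215,190) and still leaning. The red and yellow jars are untouched.

apply_moves([
  [1,0,0,-0.14,0],
  [1,0,0,-0.13,0],
  [1,-0.035,-0.06,0,0],
  [1,-0.065,-0.126,0,0],
  [1,-0.065,-0.126,0,0],
  [1,-0.065,-0.126,0,0],
  [1,-0.065,-0.126,0,0],
  [1,-0.065,-0.126,0,0],
  [1,-0.065,-0.126,0,0],
  [1,-0.065,-0.126,0,0],
  [1,-0.065,-0.126,0,0],
  [1,-0.065,-0.126,0,0],
], newtons=20)

```text
time_s: 18.05
position: [0.4799, 0.0626, 0.2584]
tcp_rot: [3.14, 0.004, -0.097]
force: [1.1, -0.0, -4.7]
width: 0.0474
gripper_force: 20.0
```

apply_moves([
  [1,-0.034,-0.073,0,0],
  [1,0,0,0.08,0],
  [1,0,0,0,0],
  [1,0,0,0,0],
], newtons=10)

```text
time_s: 18.45
position: [0.4736, 0.0834, 0.2351]
tcp_rot: [3.14, 0.003, -0.098]
force: [-0.4, 0.4, -3.4]
width: 0.0478
gripper_force: 10.0
```

```bash
python3 g.py t2 0; python3 - <<'E'
from bench import *;import cv2
s=snapshot("scene")["pixels"][60:320,270:530,::-1];cv2.imwrite("pics/s3.png",cv2.resize(s,None,fx=2,fy=2))
E
```

```text
now xyz units [ 0.0144 -0.0034  0.1719]
tgt xyz units [ 0.0145 -0.0033  0.1719]
turn units -0.013714556289884133 p [0.4736 0.0834 0.2351] rot [ 3.1397  0.0031 -0.0978] q7 -1.8716748538932453 F [-0.3925  0.3738 -3.4099] M [-0.015   0.0708 -0.0154] t 18.45 w 0.04776883501939663 9.999566674232483
```

View pics/s3.png

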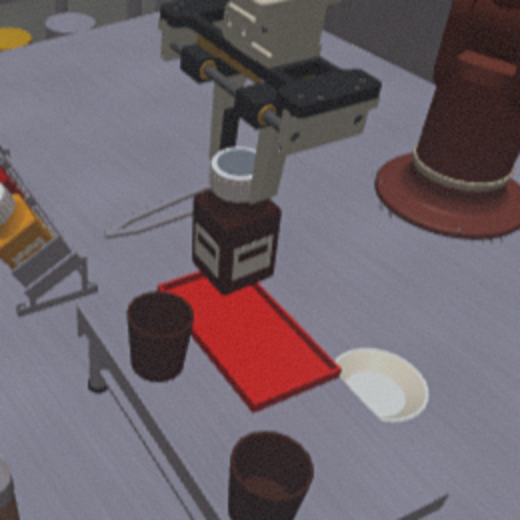

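The crop shows the brown jar hanging practically upright over the left end of the tray: cap (240,172), body bottom (240,285). The cups and dish have not moved.

apply_moves([
  [1,0.0145,-0.003,0.08,-0.013],
  [1,0,0,0.06,0],
  [1,0,0,0.015,0],
  [1,0,0,0,0],
  [1,0,0,0,0],
])

```text
time_s: 19.0
position: [0.4797, 0.0845, 0.1907]
tcp_rot: [-3.142, -0.001, -0.091]
force: [-2.5, 0.0, 2.0]
width: 0.0477
gripper_force: 10.0
```

apply_moves([
  [1,0,0,0.007,0],
  [1,0,0,0.007,0],
  [1,0,0,0,0],
  [1,0,0,0,0],
])

```text
time_s: 19.4
position: [0.4809, 0.0845, 0.1882]
tcp_rot: [-3.141, -0.005, -0.091]
force: [-3.8, -0.8, 13.2]
width: 0.0475
gripper_force: 10.0
```

apply_moves([
  [1,0,0,0.005,0],
  [1,0,0,0.005,0],
  [1,0,0,0,0],
  [1,0,0,0,0],
])

```text
time_s: 19.8
position: [0.4813, 0.0845, 0.1857]
tcp_rot: [-3.141, -0.006, -0.091]
force: [-3.2, -1.7, 14.2]
width: 0.0476
gripper_force: 10.0
```

apply_moves([
  [1,0,0,-0.014,0],
  [1,0,0,0,0],
  [0.35,0,0,0,0],
  [0.3,0,0,0,0],
  [0.3,0,0,-0.06,0],
  [0.3,0,0,-0.16,0],
  [0.3,0.035,0.07,0,0],
  [0.3,0.055,0.14,0,0],
  [0.3,0.055,0.14,0,0],
  [0.3,0.055,0.14,0,0],
  [0.3,0.055,0.14,0,0],
], newtons=10)

```text
time_s: 20.9
position: [0.5391, -0.1114, 0.2526]
tcp_rot: [-3.141, -0.001, -0.089]
force: [1.4, 0.3, 0.1]
width: 0.0653
gripper_force: 0.0
```

```bash
python3 g.py y 0.05; python3 - <<'E'
from bench import *;import cv2
from h import *
np.set_printoptions(precision=4,suppress=True)
s=snapshot("scene");cv2.imwrite("pics/s4.png",cv2.resize(s["pixels"][60:320,230:530,::-1],None,fx=2,fy=2))
# placed cap top face
hsv=cv2.cvtColor(s["pixels"],cv2.COLOR_RGB2HSV);p=pts(s,(hsv[...,1]<70)&(hsv[...,2]>90))
p=p[(abs(p[:,0]-.48)<.05)&(abs(p[:,1]-.084)<.05)&(p[:,2]>.208)&(p[:,2]<.24)];c=p.mean(0);print(len(p),c,np.linalg.svd(p-c)[2][2],np.ptp(p,axis=0))
E
```

```text
now xyz units [0.2669 0.0602 0.2968]
tgt xyz units [0.2672 0.0585 0.2968]
turn units 0.012977852635731785 p [ 0.5391 -0.1114  0.2526] rot [-3.1414 -0.0008 -0.0891] q7 -1.4498087222665048 F [1.3564 0.2533 0.0928] M [ 0.0936 -0.1002 -0.0028] t 20.9 w 0.0653069102899038 0.0
438 [0.4769 0.0891 0.2153] [0.0553 0.0673 0.9962] [0.0469 0.0492 0.0104]
```

View pics/s4.png

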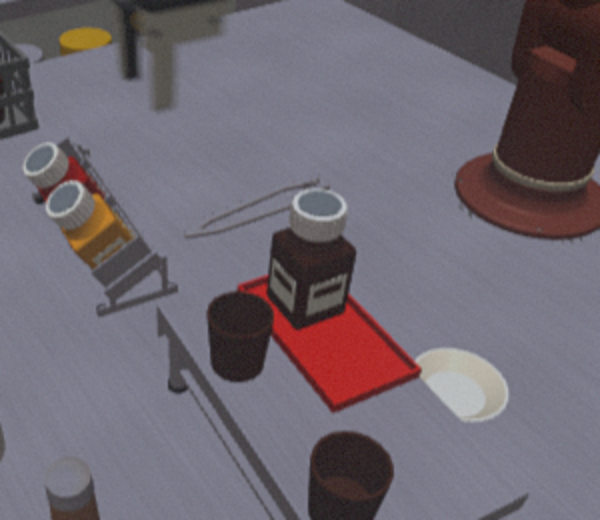

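The brown jar stands upright in the tray's left end, with its cap at (320,215). Its top is at 0.215 m against an expected 0.2145 m. Next I tug the yellow cap.

apply_moves([
  [0.28,0.09,0.02,0.09,0.013],
  [0.28,0.09,0.02,0.09,0],
  [0.28,0.087,0.019,0.08,0],
  [0.28,0,0,0.1,0],
  [0.28,0,0,0.09,0],
  [0.28,0,0,0,0],
  [0.28,0,0,0,0],
  [0.28,0,0,0,0],
], newtons=30)

```text
time_s: 21.75
position: [0.6179, -0.1351, 0.1194]
tcp_rot: [3.141, -0.004, -0.096]
force: [0.4, 0.3, -0.4]
width: 0.067
gripper_force: 0.0
```

```bash
python3 g.py y
```

```text
now xyz units [-0.0017  0.0048  0.0194]
tgt xyz units [-0.0018  0.0048  0.0194]
turn units -0.0009378992014979215 p [ 0.6179 -0.1351  0.1194] rot [ 3.1413 -0.0037 -0.0961] q7 -1.4244034313113576 F [ 0.3782  0.3455 -0.4047] M [0.0841 0.0167 0.0305] t 21.75 w 0.06695575690741896 0.0
```

apply_moves([
  [0.28,-0.002,0.005,0.019,0],
  [0.28,0,0,0,0],
  [0.28,0,0,0,0],
  [1,0,0,0,0],
  [1,0,0,0,0],
  [1,0,0,0,0],
  [1,0,0,0,0],
], newtons=30)

```text
time_s: 22.45
position: [0.6158, -0.1362, 0.1119]
tcp_rot: [-3.141, -0.0, -0.096]
force: [0.2, 0.0, -0.7]
width: 0.0475
gripper_force: 30.0
```

apply_moves([
  [1,0.0032,0,-0.006,0],
  [1,0,0,0,0],
  [1,0,0,0,0],
])

```text
time_s: 22.75
position: [0.6159, -0.1363, 0.1129]
tcp_rot: [-3.141, 0.002, -0.096]
force: [-0.0, -0.9, -2.8]
width: 0.0474
gripper_force: 30.0
```

apply_moves([
  [1,0.0032,0,-0.006,0],
  [1,0,0,0,0],
  [1,0,0,0,0],
])

```text
time_s: 23.05
position: [0.6173, -0.1365, 0.1151]
tcp_rot: [-3.141, 0.001, -0.096]
force: [-0.1, -0.0, -4.4]
width: 0.0475
gripper_force: 30.0
```

apply_moves([
  [1,0.0032,0,-0.006,0],
  [1,0,0,0,0],
  [1,0,0,0,0],
])

```text
time_s: 23.35
position: [0.6187, -0.1367, 0.1173]
tcp_rot: [-3.142, -0.0, -0.096]
force: [-1.4, 0.8, -3.5]
width: 0.0475
gripper_force: 30.0
```

apply_moves([
  [1,0.0032,0,-0.006,0],
  [1,0,0,0,0],
  [1,0,0,0,0],
])

```text
time_s: 23.65
position: [0.6198, -0.1368, 0.1192]
tcp_rot: [3.142, -0.001, -0.096]
force: [-1.5, -0.4, -2.0]
width: 0.0472
gripper_force: 30.0
```

Yellow's weight came at once, so its cap is tight and it goes on the bare steel. I'll extract it and carry it high.

apply_moves([
  [1,0.04,0,-0.073,0],
  [1,0.04,0,-0.073,0],
  [1,0.04,0,-0.073,0],
  [1,0,0,-0.13,0],
  [1,0,0,-0.16,0],
  [1,0,0,-0.16,0],
  [1,0,0,-0.05,0],
  [1,-0.03,-0.07,0,0],
  [1,-0.06,-0.13,0,0],
  [1,-0.06,-0.13,0,0],
  [1,-0.06,-0.13,0,0],
  [1,-0.06,-0.13,0,0],
], newtons=20)

```text
time_s: 24.85
position: [0.5915, 0.0454, 0.3349]
tcp_rot: [-3.141, -0.002, -0.096]
force: [0.9, 0.9, -4.8]
width: 0.0476
gripper_force: 20.0
```

apply_moves([
  [1,-0.06,-0.13,0,0],
  [1,-0.06,-0.13,0,0],
  [1,-0.06,-0.13,0,0],
  [1,-0.06,-0.13,0,0],
  [1,-0.06,-0.13,0,0],
  [1,-0.06,-0.13,0,0],
  [1,0,0,0,0],
], newtons=10)

```text
time_s: 25.55
position: [0.502, 0.2974, 0.3346]
tcp_rot: [-3.133, 0.004, -0.082]
force: [-1.7, 1.5, -3.8]
width: 0.0481
gripper_force: 10.0
```

```bash
python3 g.py A 0.015
```

```text
now xyz units [-0.0153 -0.0243  0.462 ]
tgt xyz units [-0.0155 -0.0241  0.462 ]
turn units 0.018765794649784368 p [0.502  0.2974 0.3346] rot [-3.1328  0.004  -0.0815] q7 -2.212298899170282 F [-1.7006  1.4846 -3.7794] M [0.0665 0.3275 0.0041] t 25.55 w 0.04811715018054246 10.00240758061409
```

apply_moves([
  [1,-0.015,-0.024,0.12,0.018],
  [1,0,0,0.15,0],
  [1,0,0,0.12,0],
  [1,0,0,0.06,0],
  [1,0,0,0.02,0],
  [1,0,0,0,0],
  [1,0,0,0,0],
])

```text
time_s: 26.25
position: [0.5042, 0.2953, 0.1953]
tcp_rot: [-3.139, -0.003, -0.105]
force: [0.8, -0.1, -3.8]
width: 0.0477
gripper_force: 10.0
```

```bash
python3 g.py A 0; python3 - <<'E'
from bench import *
from h import *
s=snapshot("scene");cv2.imwrite("pics/s5.png",cv2.resize(s["pixels"][120:400,300:560,::-1],None,fx=2,fy=2))
E
```

```text
now xyz units [-0.0241 -0.03    0.0476]
tgt xyz units [-0.0236 -0.0304  0.0476]
turn units -0.028810528530495788 p [0.5042 0.2953 0.1953] rot [-3.1392 -0.003  -0.1053] q7 -2.2345744569782275 F [ 0.7971 -0.1461 -3.7674] M [ 0.0113 -0.0751 -0.0316] t 26.25 w 0.047680281649535645 9.999747276306152
```

View pics/s5.png

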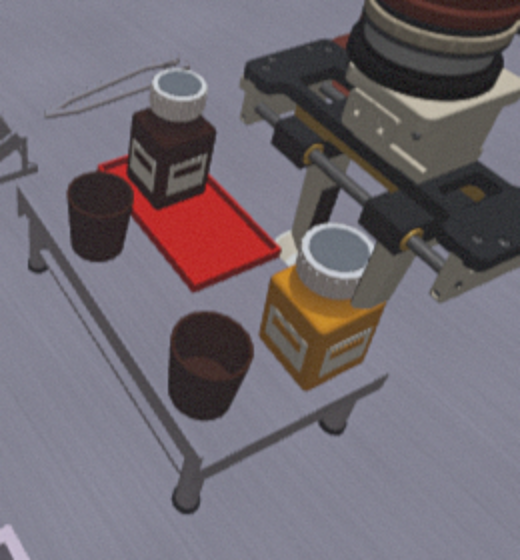

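The yellow jar hangs upright over the bare front deck: cap (338,260), bottom (310,385), clear of the cup at (210,365). I'll shift it slightly and lower it.

apply_moves([
  [1,-0.022,-0.03,0,0],
  [1,0,0,0.02,-0.028],
  [1,0,0,0.012,0],
  [1,0,0,0.01,0],
  [1,0,0,0,0],
  [1,0,0,0,0],
])

```text
time_s: 26.9
position: [0.4991, 0.308, 0.1855]
tcp_rot: [-3.133, -0.006, -0.089]
force: [-2.1, 1.4, 9.7]
width: 0.0476
gripper_force: 10.0
```

apply_moves([
  [1,0,0,0.007,0],
  [1,0,0,0.004,0],
  [1,0,0,0,0],
])

```text
time_s: 27.2
position: [0.4996, 0.3081, 0.183]
tcp_rot: [-3.133, -0.007, -0.089]
force: [-2.3, 1.3, 13.9]
width: 0.048
gripper_force: 10.0
```

apply_moves([
  [1,0,0,-0.03,0],
  [1,0,0.02,0,0],
  [1,0,0,0,0],
  [1,0,0,0.016,0],
  [1,0,0,0,0],
  [1,0,0,0,0],
])

```text
time_s: 27.8
position: [0.497, 0.2975, 0.1824]
tcp_rot: [3.141, -0.0, -0.092]
force: [-1.1, -1.7, 3.6]
width: 0.0478
gripper_force: 10.0
```

apply_moves([
  [1,0,0,-0.012,0],
  [1,0,-0.014,0,0],
  [1,0,0,0,0],
  [1,0,0,0.008,0],
  [1,0,0,0,0],
])

```text
time_s: 28.3
position: [0.497, 0.303, 0.1829]
tcp_rot: [-3.141, 0.0, -0.091]
force: [-0.5, 0.4, -3.3]
width: 0.0476
gripper_force: 10.0
```

apply_moves([
  [0.35,0,0,0,0],
  [0.35,0,0,0,0],
  [0.3,0,0,-0.06,0],
  [0.3,0,0,-0.16,0],
  [0.3,0,0,-0.1,0],
  [0.3,0.02,0.08,0,0],
  [0.3,0.035,0.14,0,0],
  [0.3,0.035,0.14,0,0],
  [0.3,0.035,0.14,0,0],
  [0.3,0.035,0.14,0,0],
  [0.3,0.035,0.14,0,0],
  [0.3,0.035,0.14,0,0],
], newtons=30)

```text
time_s: 29.5
position: [0.5412, 0.0195, 0.2801]
tcp_rot: [-3.141, -0.002, -0.091]
force: [1.2, 0.8, -0.5]
width: 0.0654
gripper_force: 0.0
```

```bash
python3 g.py r 0.08; python3 - <<'E'
from bench import *
from h import *
np.set_printoptions(precision=4,suppress=True)
for n in("scene","top"):
  s=snapshot(n)
  hsv=cv2.cvtColor(s["pixels"],cv2.COLOR_RGB2HSV);P=pts(s,(hsv[...,1]<70)&(hsv[...,2]>90))
  for c0 in((.48,.084),(.497,.302)):
    p=P[(abs(P[:,0]-c0[0])<.05)&(abs(P[:,1]-c0[1])<.05)&(P[:,2]>.206)&(P[:,2]<.225)];c=p.mean(0);print(n,len(p),c,np.linalg.svd(p-c)[2][2])
E
```

```text
now xyz units [0.2949 0.7811 0.2884]
tgt xyz units [0.2983 0.7798 0.2884]
turn units 0.008720225753507477 p [0.5412 0.0195 0.2801] rot [-3.1412 -0.0021 -0.0912] q7 -1.7049113833731668 F [ 1.1568  0.7997 -0.5333] M [ 0.065  -0.0556  0.0223] t 29.5 w 0.06535322620913897 0.0
scene 462 [0.4774 0.0895 0.2149] [0.0802 0.0775 0.9938]
scene 874 [0.4925 0.3051 0.2128] [0.0576 0.0286 0.9979]
top 21 [0.4738 0.1064 0.2137] [0.0467 0.8993 0.4349]
top 645 [0.4883 0.3012 0.2117] [-0.011  -0.0219  0.9997]
```

apply_moves([
  [0.28,0.05,0.13,0,0.009],
  [0.28,0.05,0.13,0.03,0],
  [0.28,0.05,0.13,0.06,0],
  [0.28,0.05,0.13,0.06,0],
  [0.28,0.05,0.13,0.06,0],
  [0.28,0.048,0.13,0.06,0],
  [0.28,0,0,0.13,0],
  [0.28,0,0,0.13,0],
  [0.28,0,0,0,0],
  [0.28,0,0,0,0],
], newtons=30)

```text
time_s: 30.6
position: [0.6083, -0.2194, 0.1208]
tcp_rot: [-3.141, -0.0, -0.095]
force: [1.1, -0.3, 1.0]
width: 0.0671
gripper_force: 0.0
```

```bash
python3 g.py r
```

```text
now xyz units [-0.0001  0.0085  0.0239]
tgt xyz units [-0.0001  0.0085  0.0239]
turn units 0.0017663116134369605 p [ 0.6083 -0.2194  0.1208] rot [-3.1411 -0.0005 -0.0947] q7 -1.284478646857323 F [ 1.1367 -0.3415  1.004 ] M [ 0.0206 -0.0509  0.0344] t 30.6 w 0.06713991643371267 0.0
```

apply_moves([
  [0.28,0,0.0085,0.0235,0],
  [0.28,0,0,0,0],
  [0.28,0,0,0,0],
  [1,0,0,0,0],
  [1,0,0,0,0],
  [1,0,0,0,0],
  [1,0,0,0,0],
], newtons=30)

```text
time_s: 31.3
position: [0.6076, -0.2222, 0.1134]
tcp_rot: [-3.141, -0.0, -0.095]
force: [-0.0, 1.8, 1.9]
width: 0.0473
gripper_force: 30.0
```

apply_moves([
  [1,0.0032,0,-0.006,0],
  [1,0,0,0,0],
  [1,0,0,0,0],
])

```text
time_s: 31.6
position: [0.6082, -0.2223, 0.1148]
tcp_rot: [-3.141, 0.0, -0.095]
force: [-0.7, 0.3, -0.5]
width: 0.0474
gripper_force: 30.0
```

apply_moves([
  [1,0.0032,0,-0.006,0],
  [1,0,0,0,0],
  [1,0,0,0,0],
])

```text
time_s: 31.9
position: [0.6086, -0.2227, 0.1162]
tcp_rot: [-3.141, 0.002, -0.096]
force: [-1.0, 0.2, -1.6]
width: 0.0478
gripper_force: 30.0
```

apply_moves([
  [1,0.0032,0,-0.006,0],
  [1,0,0,0,0],
  [1,0,0,0,0],
])

```text
time_s: 32.2
position: [0.6095, -0.223, 0.118]
tcp_rot: [3.142, 0.002, -0.096]
force: [-1.3, 0.4, -5.5]
width: 0.0473
gripper_force: 30.0
```

apply_moves([
  [1,0.0032,0,-0.006,0],
  [1,0,0,0,0],
  [1,0,0,0,0],
])

```text
time_s: 32.5
position: [0.6111, -0.2231, 0.1204]
tcp_rot: [3.141, 0.0, -0.096]
force: [-2.5, 0.4, -4.9]
width: 0.0475
gripper_force: 30.0
```

Red moved about 3 mm along its axis with almost no force before the weight came, so it looks loose. I'll lower it and use the across grip to tighten.

apply_moves([
  [1,-0.0064,0,0.012,0],
  [1,-0.0064,0,0.012,0],
  [0.28,0,0,0,0],
  [0.28,0,0,0,0],
  [0.28,0,0,-0.1,0],
  [0.25,0,0,-0.1,-0.28],
  [0.25,0,0,0,-0.28],
  [0.25,0,0,0,-0.28],
  [0.25,0,0,0,-0.28],
  [0.25,0,0,0,-0.28],
  [0.25,0,0,0,-0.28],
  [0.25,0,0,0,-0.28],
])

```text
time_s: 33.7
position: [0.6083, -0.223, 0.1739]
tcp_rot: [3.139, -0.001, 0.89]
force: [0.2, -0.1, -0.1]
width: 0.0698
gripper_force: 0.0
```

apply_moves([
  [0.25,0,0,0,-0.28],
  [0.25,0,0,0,-0.28],
  [0.25,0,0,0,-0.28],
  [0.25,0,0,0,-0.28],
  [0.25,0,0,0,-0.28],
  [0.25,0,0,0,-0.28],
  [0.25,0,0,0,-0.1],
  [0.25,0,0,0,0],
])

```text
time_s: 34.5
position: [0.608, -0.2232, 0.1737]
tcp_rot: [3.14, 0.001, 1.773]
force: [0.0, 0.3, -0.1]
width: 0.0697
gripper_force: 0.0
```

```bash
python3 g.py r 0.0095 1.871
```

```text
now xyz units [0.0042 0.0008 0.1686]
tgt xyz units [0.0042 0.0008 0.1686]
turn units -0.004206435610206061 p [ 0.608  -0.2232  0.1737] rot [3.1397 0.0007 1.7733] q7 0.27340255518057716 F [ 0.0062  0.3303 -0.1463] M [-0.115  -0.1086 -0.0261] t 34.5 w 0.06970915591088345 0.0
```

apply_moves([
  [0.25,0.004,0.001,0.09,0],
  [0.25,0,0,0.079,0],
  [0.25,0,0,0,0],
  [0.25,0,0,0,0],
  [1,0,0,0,0],
  [1,0,0,0,0],
  [1,0,0,0,0],
  [1,0,0,0,0],
], newtons=30)

```text
time_s: 35.3
position: [0.6078, -0.2215, 0.1228]
tcp_rot: [3.14, 0.0, 1.774]
force: [0.9, -0.4, 0.9]
width: 0.0512
gripper_force: 27.0
```

apply_moves([
  [1,0,0,0,0.2],
  [1,0,0,0,0.2],
])

```text
time_s: 35.5
position: [0.607, -0.2242, 0.1231]
tcp_rot: [-3.141, 0.005, 1.572]
force: [-0.5, -5.7, 3.3]
width: 0.0514
gripper_force: 28.9
```

```bash
python3 g.py r 0.0095 1.671|tail -1
```

```text
turn units -0.00686543477878665 p [ 0.607  -0.2242  0.1231] rot [-3.1411  0.0049  1.572 ] q7 0.08277265265414938 F [-0.4761 -5.6704  3.3088] M [-1.3656  0.417   0.4314] t 35.5 w 0.05144668364001797 28.908977973042056
```

apply_moves([
  [1,0,0,0,0.2],
  [1,0,0,0,0.2],
])

```text
time_s: 35.7
position: [0.6058, -0.2285, 0.1236]
tcp_rot: [3.141, 0.011, 1.369]
force: [-3.2, -7.6, 6.6]
width: 0.0502
gripper_force: 29.0
```

```bash
python3 g.py r 0.0095 1.471|tail -1
```

```text
turn units -0.01300864212994668 p [ 0.6058 -0.2285  0.1236] rot [3.1415 0.0109 1.3689] q7 -0.07996519916274956 F [-3.1792 -7.5985  6.6263] M [-1.9287  0.8888  0.4048] t 35.7 w 0.05024770974958079 29.032497191947186
```

apply_moves([
  [0.25,0,0,0,0],
  [0.25,0,0,0,0],
  [0.25,0,0,0,-0.27],
  [0.25,0,0,0,-0.27],
  [0.25,0,0,0,-0.26],
  [0.25,0,0,0,0],
  [1,0,0,0,0],
  [1,0,0,0,0],
  [1,0,0,0,0],
  [1,0,0,0,0],
])

```text
time_s: 36.7
position: [0.6078, -0.2209, 0.1224]
tcp_rot: [3.141, -0.0, 1.774]
force: [1.6, -0.3, -0.5]
width: 0.052
gripper_force: 28.5
```

apply_moves([
  [1,0,0,0,0.2],
  [1,0,0,0,0.2],
])

```text
time_s: 36.9
position: [0.6075, -0.2219, 0.123]
tcp_rot: [-3.141, 0.002, 1.573]
force: [-0.2, -1.1, 3.2]
width: 0.0514
gripper_force: 31.0
```

```bash
python3 g.py r 0.0095 1.671|tail -1
```

```text
turn units -0.005332618296399527 p [ 0.6075 -0.2219  0.123 ] rot [-3.1415  0.0017  1.5727] q7 0.08221799236731578 F [-0.2451 -1.1129  3.1687] M [-0.3651  0.4384  0.5476] t 36.9 w 0.05140091879080142 30.972056212449388
```

apply_moves([
  [1,0,0,0,0.2],
  [1,0,0,0,0.2],
])

```text
time_s: 37.1
position: [0.6074, -0.2227, 0.1236]
tcp_rot: [3.141, 0.003, 1.372]
force: [-0.7, -1.6, 4.9]
width: 0.0516
gripper_force: 30.3
```

```bash
python3 g.py r 0.0095 1.471|tail -1
```

```text
turn units -0.007365216279535236 p [ 0.6074 -0.2227  0.1236] rot [3.141  0.0031 1.3717] q7 -0.0806877371779552 F [-0.7402 -1.6055  4.883 ] M [-0.5743  0.5666  0.4055] t 37.1 w 0.051649321111601365 30.30084398074202
```

apply_moves([
  [0.25,0,0,0,0],
  [0.25,0,0,0,0],
  [0.25,0,0,0,-0.27],
  [0.25,0,0,0,-0.27],
  [0.25,0,0,0,-0.26],
  [0.25,0,0,0,0],
  [1,0,0,0,0],
  [1,0,0,0,0],
  [1,0,0,0,0],
  [1,0,0,0,0],
])

```text
time_s: 38.1
position: [0.6079, -0.2211, 0.1224]
tcp_rot: [3.141, 0.0, 1.774]
force: [0.9, 0.1, -1.4]
width: 0.0517
gripper_force: 28.4
```

apply_moves([
  [1,0,0,0,0.2],
  [1,0,0,0,0.2],
])

```text
time_s: 38.3
position: [0.6069, -0.2224, 0.1231]
tcp_rot: [-3.14, 0.003, 1.575]
force: [-2.6, -2.8, 7.6]
width: 0.052
gripper_force: 32.2
```

```bash
python3 g.py r 0.0095 1.671|tail -1
```

```text
turn units -0.0004550300032626353 p [ 0.6069 -0.2224  0.1231] rot [-3.14    0.0032  1.5752] q7 0.08346584190602681 F [-2.6007 -2.7945  7.6449] M [-0.8497  1.1095  1.2942] t 38.3 w 0.05197858743906823 32.19328890655106
```

apply_moves([
  [1,0,0,0,0.2],
  [1,0,0,0,0.2],
])

```text
time_s: 38.5
position: [0.606, -0.2247, 0.1236]
tcp_rot: [-3.14, 0.006, 1.371]
force: [-2.9, -4.9, 6.3]
width: 0.052
gripper_force: 30.4
```

```bash
python3 g.py r 0.0095 1.471|tail -1
```

```text
turn units -0.00887999359505276 p [ 0.606  -0.2247  0.1236] rot [-3.1403  0.0063  1.371 ] q7 -0.08089417482110524 F [-2.8577 -4.8578  6.2593] M [-0.9958  0.8576  0.7326] t 38.5 w 0.05201166151830702 30.415128614658897
```

Torque rose to about 1.3 N m and then the pads slipped, so the cap is at its stop. I'll regrip along the rack and tug again to verify.

apply_moves([
  [0.25,0,0,0,0],
  [0.25,0,0,0,0],
  [0.25,0,0,-0.1,0],
  [0.28,0,0,-0.07,0.28],
  [0.28,0,0,0,0.28],
  [0.28,0,0,0,0.28],
  [0.28,0,0,0,0.28],
  [0.28,0,0,0,0.28],
  [0.28,0,0,0,0.28],
  [0.28,0,0,0,0.28],
  [0.28,0,0,0,0.28],
  [0.28,0,0,0,0.28],
])

```text
time_s: 39.7
position: [0.6073, -0.2202, 0.1728]
tcp_rot: [-3.14, 0.001, 0.11]
force: [-0.3, 0.5, 0.4]
width: 0.0668
gripper_force: 0.0
```

apply_moves([
  [0.28,0,0,0,0.28],
  [0.28,0,0,0,0.134],
  [0.28,0,0,0.1,0],
  [0.28,0,0,0.07,0],
  [0.28,0,0,0,0],
  [0.28,0,0,0,0],
])

```text
time_s: 40.3
position: [0.6075, -0.2208, 0.1222]
tcp_rot: [-3.141, 0.001, -0.092]
force: [0.8, 0.3, -0.2]
width: 0.0665
gripper_force: 0.0
```

```bash
python3 g.py r
```

```text
now xyz units [0.0019 0.0036 0.0288]
tgt xyz units [0.0019 0.0036 0.0288]
turn units 0.007859661447150418 p [ 0.6075 -0.2208  0.1222] rot [-3.1406  0.0007 -0.0917] q7 -1.2772878623293369 F [ 0.8026  0.2766 -0.2407] M [ 0.0449 -0.0057  0.0038] t 40.3 w 0.06651592776586204 0.0
```

apply_moves([
  [0.28,0.002,0.004,0.0285,0.008],
  [0.28,0,0,0,0],
  [0.28,0,0,0,0],
  [1,0,0,0,0],
  [1,0,0,0,0],
  [1,0,0,0,0],
  [1,0,0,0,0],
], newtons=30)

```text
time_s: 41.0
position: [0.6083, -0.2217, 0.1143]
tcp_rot: [-3.14, -0.001, -0.096]
force: [-0.5, 1.1, 1.3]
width: 0.0474
gripper_force: 30.0
```

apply_moves([
  [1,0.0032,0,-0.006,0],
  [1,0,0,0,0],
  [1,0,0,0,0],
])

```text
time_s: 41.3
position: [0.6082, -0.2225, 0.1149]
tcp_rot: [-3.141, 0.002, -0.097]
force: [-1.0, 1.5, -4.3]
width: 0.0473
gripper_force: 30.0
```

apply_moves([
  [1,0.0032,0,-0.006,0],
  [1,0,0,0,0],
  [1,0,0,0,0],
])

```text
time_s: 41.6
position: [0.6092, -0.223, 0.1171]
tcp_rot: [3.141, 0.001, -0.097]
force: [-0.4, -1.0, -4.6]
width: 0.0474
gripper_force: 30.0
```

apply_moves([
  [1,0.0032,0,-0.006,0],
  [1,0,0,0,0],
  [1,0,0,0,0],
])

```text
time_s: 41.9
position: [0.6107, -0.2231, 0.1194]
tcp_rot: [3.141, -0.0, -0.097]
force: [-1.4, 0.0, -3.7]
width: 0.0473
gripper_force: 30.0
```

Now the weight comes at once, so red is tight. It goes to the tray beside brown.

apply_moves([
  [1,0.04,0,-0.073,0],
  [1,0.04,0,-0.073,0],
  [1,0.04,0,-0.073,0],
  [1,0,0,-0.13,0],
  [1,0,0,-0.16,0],
  [1,0,0,-0.16,0],
  [1,0,0,-0.05,0],
  [1,-0.035,-0.065,0,0],
  [1,-0.066,-0.125,0,0],
  [1,-0.066,-0.125,0,0],
  [1,-0.066,-0.125,0,0],
  [1,-0.066,-0.125,0,0],
], newtons=20)

```text
time_s: 43.1
position: [0.5731, -0.0474, 0.3352]
tcp_rot: [-3.141, -0.001, -0.097]
force: [1.9, -0.0, -4.3]
width: 0.0474
gripper_force: 20.0
```

apply_moves([
  [1,-0.066,-0.125,0,0],
  [1,-0.066,-0.125,0,0],
  [1,-0.066,-0.125,0,0],
  [1,-0.066,-0.125,0,0],
  [1,-0.066,-0.125,0,0],
  [1,-0.031,-0.06,0,0],
  [1,0,0,0,0],
  [1,0,0,0,0],
], newtons=10)

```text
time_s: 43.9
position: [0.486, 0.1656, 0.3353]
tcp_rot: [3.141, -0.002, -0.096]
force: [0.1, -0.8, -4.9]
width: 0.0479
gripper_force: 10.0
```

```bash
python3 g.py t1 0.02
```

```text
now xyz units [-0.0025  0.009   0.4393]
tgt xyz units [-0.0025  0.009   0.4393]
turn units -0.01042373482587819 p [0.486  0.1656 0.3353] rot [ 3.141  -0.0016 -0.0961] q7 -2.0308662420900054 F [ 0.1226 -0.7989 -4.9418] M [-0.1087 -0.0741 -0.0111] t 43.9 w 0.0478860452965749 9.999477714300156
```

apply_moves([
  [1,0,0,0.12,-0.01],
  [1,0,0,0.14,0],
  [1,0,0,0.12,0],
  [1,0,0,0.06,0],
  [1,0,0,0,0],
  [1,0,0,0,0],
])

```text
time_s: 44.5
position: [0.4871, 0.1648, 0.2037]
tcp_rot: [3.142, -0.002, -0.094]
force: [1.0, -0.5, -4.3]
width: 0.048
gripper_force: 10.0
```

```bash
python3 g.py t1 0; python3 - <<'E'
from bench import *
from h import *
s=snapshot("scene");cv2.imwrite("pics/s6.png",cv2.resize(s["pixels"][120:400,300:560,::-1],None,fx=2,fy=2))
E
```

```text
now xyz units [-0.0065  0.0067  0.0673]
tgt xyz units [-0.0065  0.0066  0.0673]
turn units -0.006590284461639201 p [0.4871 0.1648 0.2037] rot [ 3.1416 -0.0019 -0.0942] q7 -2.0249602049263054 F [ 1.0283 -0.4709 -4.2678] M [ 0.0039 -0.1168  0.0416] t 44.5 w 0.04799998019403841 9.999671280384064
```

View pics/s6.png

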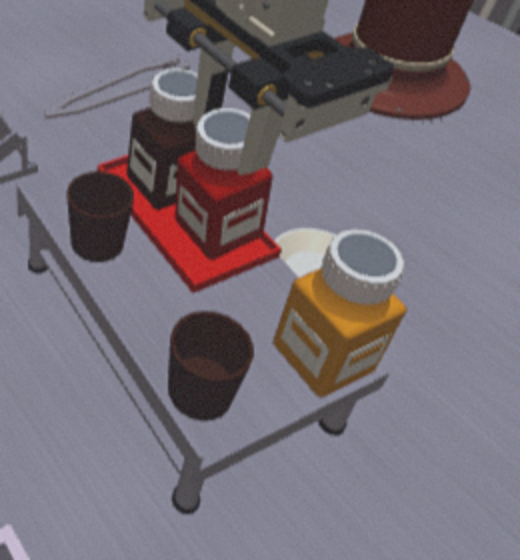

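The red jar hangs upright above the tray (cap 226,138) beside the brown one. Yellow stands upright on the bare deck with its cap at (365,262).

apply_moves([
  [1,-0.01,0,0.03,0],
  [1,0,0,0.015,0],
  [1,0,0,0.01,0],
  [1,0,0,0,0],
  [1,0,0,0,0],
])

```text
time_s: 45.05
position: [0.4844, 0.1671, 0.1898]
tcp_rot: [-3.139, -0.005, -0.091]
force: [-2.8, -0.7, 9.7]
width: 0.048
gripper_force: 10.0
```

apply_moves([
  [1,0,0,0.007,0],
  [1,0,0,0,0],
  [1,0,0,0,0],
])

```text
time_s: 45.35
position: [0.4849, 0.1671, 0.1884]
tcp_rot: [-3.138, -0.007, -0.092]
force: [-3.1, 0.2, 13.2]
width: 0.0475
gripper_force: 10.0
```

apply_moves([
  [1,0,0,-0.012,0],
  [1,0,0,0,0],
  [0.4,0,0,0,0],
  [0.4,0,0,0,0],
  [0.4,0,0,-0.06,0],
  [0.4,0,0,-0.14,0],
  [0.4,0,0,-0.14,0],
  [0.4,0.02,0.1,0,0],
  [0.4,0.03,0.15,0,0],
  [0.4,0.03,0.15,0,0],
  [0.4,0.03,0.15,0,0],
  [0.4,0.03,0.15,0,0],
])

```text
time_s: 46.55
position: [0.5055, -0.0484, 0.2902]
tcp_rot: [-3.141, -0.001, -0.091]
force: [0.4, 0.7, -0.1]
width: 0.0558
gripper_force: 0.0
```

```bash
python3 - <<'E'
from bench import *
from h import *
np.set_printoptions(precision=4,suppress=True)
s=snapshot("scene");cv2.imwrite("pics/s7.png",s["pixels"][:,:,::-1])
hsv=cv2.cvtColor(s["pixels"],cv2.COLOR_RGB2HSV);P=pts(s,(hsv[...,1]<70)&(hsv[...,2]>90))
for c0 in((.477,.088),(.484,.167),(.492,.304)):
    p=P[(abs(P[:,0]-c0[0])<.032)&(abs(P[:,1]-c0[1])<.032)&(P[:,2]>.206)&(P[:,2]<.225)];c=p.mean(0);print(len(p),c,np.linalg.svd(p-c)[2][2])
o=get_obs();print(o["time_s"],o["position"],o["force"])
E
```

```text
471 [0.4777 0.0896 0.2147] [0.0914 0.0848 0.9922]
571 [0.4777 0.1708 0.2149] [0.088  0.0745 0.9933]
875 [0.4925 0.3051 0.2128] [-0.0576 -0.0348 -0.9977]
46.6 [ 0.5055 -0.0596  0.2903] [-0.0696 -7.0202  0.2658]
```

View pics/s7.png

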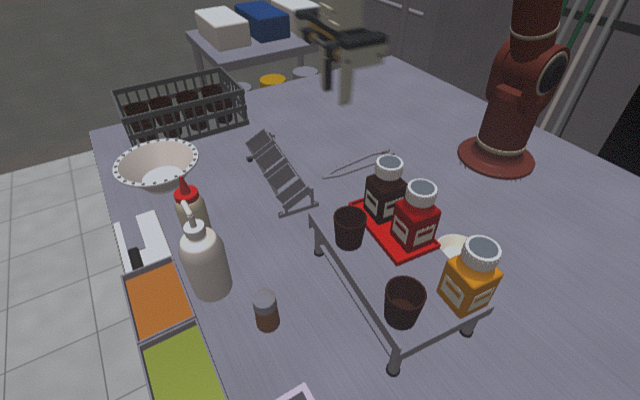

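The picture shows brown (386,190) and red (415,215) standing in the tray, yellow (470,275) on the bare deck, and an empty rack. The cups and other things have not moved.

apply_moves([
  [0.4,0,0,0,0],
  [0.4,0,0,0,0],
  [0.4,0,0,0,0],
])

```text
time_s: 46.9
position: [0.5054, -0.0448, 0.2899]
tcp_rot: [-3.141, 0.0, -0.088]
force: [-0.2, 0.8, 0.6]
width: 0.0555
gripper_force: 0.0
```

```bash
python3 -c "
from bench import *
print(sign_off())"
```

```text
the job is handed in; nothing more can be done
None
```

The job is handed in at 46.9 s: the brown and red caps were loose, so I screwed them tight in the rack, re-tugged them and stood both jars in the red tray, while yellow was tight and stands on the bare steel; all three are upright and nothing else moved.

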